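Unplug and stow the loopback plug

TASK

Switch off the test set's light source by flipping the toggle on its top fully over to its other side, and only then release the loopback plug from the port by pulling the port's sprung collar fully back toward the test set, and draw the plug straight out. Set the plug down (do not drop it) on the floor of the open storage case, lengthwise between its four rubber blocks, then shut the lid fully, leaving the switch off and the other things on the bench where they are.

Things in the scene. Friction and masses are not known exactly. Their poses are not given: they have to be found in the camera images.
- tester: Optical test set: a black box 160 x 150 x 85 mm on the bench, fixed, origin at the centre of its underside. Its port sticks out of the middle of the face at local -x: a steel tube (36 mm across, 52 mm long) along local -x, axis 58 mm above the bench.
- port_mouth (a point): Centre of the open end of the port tube, on its axis, 52 mm out from the box's face, 58 mm above the bench; axes as the test set's.
- collar (a joint): Travel in m of the sprung collar: 0 forward (locked), 0.010 fully back toward the box. Spring 7.5 N, 10.5 N fully back, plus a little friction. From about 0.007 it frees the plug, which a spring inside slowly (about 0.5 s) pushes out 13 mm; there the plug stays, unlocked, when the collar springs forward again.
- collar_grip (a point): A point on the collar's axis, moving with it. The collar is a dark knurled steel ring round the port tube, 44 mm across, 30 mm long (14 mm behind this point, toward the box, to 16 mm in front), the rear 4 mm a rim 50 mm across. It can be gripped across from above. Axes as the test set's: back is local +x.
- plug: Loopback plug, black grip and steel nose, 97 mm long, 0.12 kg. Origin on its axis, mid-grip; the grip is a cylinder 28 mm across, 24 mm to either side along x. Toward +x an 18 mm nose ends at 73 mm, with a 26 mm flange, 5 mm thick, at 41 mm. Starts locked in the port, x axis along the test set's +x, origin 25 mm out from the mouth. Once unlocked (popped out 13 mm), 35 mm more along -x clears it.
- source_switch (a joint): Angle in rad of the toggle on top of the test set: 0 is on, leaning toward the port (local -x); 1.0 is off, leaning away from the port (local +x). Stays where it is left.
- source_switch_tip (a point): Centre of the ball (26 mm across) at the toggle's tip. A steel lever, 45 mm from pivot to here, on a grey block 70 (x) x 50 x 25 mm on top of the test set; pivot 40 mm behind the box's centre (local +x), 107 mm above the bench. The tip is about 146 mm above the bench at both ends and travels 43 mm; about 1.5 N moves it.
- case: Open grey plastic case, fixed, 130 (x) x 110 (y) x 45 mm high, walls and floor 5 mm; origin at the centre of its underside. Four black rubber blocks on its floor, at x = +-45 to 59, y = +-17 to 27 mm, top 25 mm over the underside, leave a 34 mm lane along local x for the plug, either way round: its two ends lie between the blocks, its axis 19 mm over the underside.
- case_lid (a joint): Angle in rad of the case's lid: 0 shut, up to 2.2 wide open. The lid is hinged at the case's local +x rim, swings up and over away from the case, and has a stiff hinge, so that it stays where it is left. It takes about 1.5 N at the free edge to move it, besides its weight (0.15 kg).
- case_lid_hinge (a point): Middle of the lid's hinge line, 65 mm along local +x from the case's centre and 45.5 mm up; the line runs along the case's local y. The lid's inner face lies in the hinge line: shut, the lid's top is 8 mm above it.
- case_lid_handle (a point): Grip point of the black knob on the lid's outer face, 35 mm out from that face, on the lid's centre line, 100 mm from the hinge. The knob is 27 mm across. The lid is an 8 mm plate, 110 mm wide, that reaches 130 mm from the hinge; beside the knob it can be pushed.
- wash_bottle: Bystander: small white bottle, 44 mm across, 85 mm high, origin under its centre. Leave alone.
- wipe_box: Bystander: white box of wipes 75 x 110 x 70 mm, origin under its centre. Leave alone.
- cleaver: Bystander: fibre cleaver, steel and copper-brown block 55 x 75 x 41 mm, origin under its centre. Leave alone.
There are look-alikes about, which are no part of the job. There is more than one size of the plug; the job needs the middle-sized.

How it is judged:
By the outcome, as a careful person would: the job done as asked, in the order asked, and still so for the second after the job is handed in, with the robot touching nothing.
It also fails if it takes over 69 s, if anything falls off the work surface, if the arm or the gripper's body presses on something with over 40 N, if the wrist force passes 120 N, or if a joint passes its speed limit or range.

ROBOT

A 6-joint arm with a two-finger parallel gripper is mounted at the origin on the work surface. World frame = base frame: x ahead of the robot, y to its left, z up, the work surface at z = 0. Lengths are in m, angles in rad, forces in N, time in s.
With the tool pointing down it reaches from about 0.35 to 1 m from the base axis. Payload 7.1 kg.
Tool frame: the origin (TCP) lies at the very end of the fingers, on their centre line; the grasp point (between the pads) lies robot.pinch_z behind it (robot.pinch_z is the distance from the TCP to the grasp point, in m); z points along the fingers, y is the line along which they close (so a half turn about z gives the same grasp; the last joint's range is limited). The gripper opens to 85 mm and grips with 20 to 120 N. Pads are 22 mm wide; open, the fingers measure 114 mm over their backs; the gripper's body (76 mm by 85 mm) begins 54 mm behind the grasp point. The pads swing forward as they close: fully open they stand 13 mm farther back than shut.
Start: joints at [-1.324, 0.423, 1.63, -0, 1.089, -0.019], TCP at [0.164, -0.603, 0.231] pointing down, gripper open.
Joint ranges: [-3, 3], [-0.9, 2.11], [0.09, 2.58], [-1.31, 4.45], [0.11, 2.69], [-2.54, 2.54]. Speed limits (rad/s): [2.39, 2.39, 3.01, 3.14, 3.14, 3.14].

INTERFACE

Orientations are given as a unit quaternion [w, x, y, z].
In Python, from station import sense, optics, order, finder, robot gives the robot as it stands. The module is installed in compiled form; this text tells all that it offers.
- The arm moves only by the shell command python3 -m inch 'ROWS' [OPENING] [FORCE]. ROWS is JSON, a list of rows, each an object of numbers: "dx", "dy", "dz": the shift along the tool's x, y, z in units of 300 mm (1.0 is 300 mm); "roll": the turn about the tool's z in units of 180 degrees (1.0 is 180 degrees). A call has 1 to 8 rows; each row shifts and turns the commanded pose from where the row before left it, along the tool's axes as they then stand; what a row does not reach is not made up. A row lasts 1/8 s, in which the tool goes at most 62.5 mm and 10.7 degrees, less where a joint would pass 70% of its speed; a pose out of reach is approached as far as the arm can. A call with a number of a shift or a turn outside -1 to 1 is refused whole. A call with a gripper value outside its range is refused whole. OPENING is the opening, from -1 (shut) to 1 (fully open), set as the call begins (- or left out, the last holds). The fingers move at their own pace and stop on an object; FORCE is the grip in N (left out, the last holds). Time passes only in rows, so rows that do not move let the fingers close. It gives the time, the measured TCP pose, the force, the opening and the grip force at its end, in the units of the state.
- sense(): the state, without advancing time (a new reading comes with each control period).
- optics.grab_frame(name): name is "scene" or "top" or "wrist"; returns a dict with "img" (400x640x3 uint8, red, green, blue), "intrinsics" (3x3 intrinsics, pixels), "world_from_camera" (4x4, takes a point from camera to world coordinates); the wrist camera has in their place "mount" (4x4, takes a point from camera to tool coordinates, whose origin is the TCP and whose axes are the flange's). Camera axes: x right, y up, looking along -z (the intrinsics and any distortion apply to the point x, -y, -z); pixel columns grow to the right and rows downward; lengths in m; the calibration is good to about 2 mm. A picture is of the moment at which its call begins: read the wrist's pose just before it. There is no depth.
- order.job_done(): hands the job in; it is judged then, once.
Trained networks look in a picture, given as the dict that the camera call returned (one of the last four; its "shot" number tells which), for a name from the list of things; names that differ only in an ending like _2 or _b are one class to them, and where a whole thing is asked for, a point or a joint stands for the part that bears it (a point fixed in the world has none). Each returns a list of dicts, best first, with "confidence" (0 to 1); they miss things now and then, are a little off and sometimes report something else, mostly with a low value. They report only what shows in the picture. A call takes as long as a camera call. They do not tell look-alikes from the thing itself.
- finder.silhouettes(picture, label): "mask" (400x640 bool, what is visible of it).
- finder.pinpoint(picture, label): "point" ([x, y, z] in m, in world coordinates, good to about 4 mm: a listed point, or the origin of a listed thing).
The state is a dict: "t": time; "qpos": joint angles; "joint_vel": joint speeds; "tau": joint torques, N m; "position": TCP position; "tcp_rot": TCP orientation; "ft_force": force on the tool from outside, world axes, zero at the start; "wrist_torque": the same for the moment, N m; "opening": finger opening in m; "finger_force": force on a finger pad.
Only numpy, scipy, OpenCV 4.12 (cv2) and the standard library are available. Lean on these libraries where they do the work, as an engineer would, in place of code of your own. Each camera call takes 0.05 s, during which the arm holds its last target. There are 200 camera calls.

## Working session

There is one attempt and no reset: what is moved stays moved. The work goes in short steps, Python scripts to look and compute and a shell command to move; the robot and the scene stay as the last step left them, time stands still between calls to the robot, and variables do not carry over. Pictures are saved under pics/ and viewed, at most 10 in all, crops included, and the job is handed in when it is done.

```bash
mkdir -p pics
python3 - <<'E'
from station import sense, optics, finder, robot
import cv2,numpy as np
print(robot.pinch_z)
s=sense(); print(s['t'],s['position'],s['tcp_rot'],s['opening'])
ims=[]
for n in ['scene','top']:
    f=optics.grab_frame(n); ims.append(f['img'])
    cv2.imwrite(f'pics/{n}0.png',f['img'][:,:,::-1])
    for l in ['tester','port_mouth','collar_grip','plug','source_switch_tip','case','case_lid_hinge','case_lid_handle','wash_bottle','wipe_box','cleaver']:
        print(n,l,[(np.round(d['point'],3).tolist(),round(d['confidence'],2)) for d in finder.pinpoint(f,l)[:4]])
print(sense()['t'])
E
```

```text
0.0187
0.0 [ 0.16405948 -0.60250062  0.23051524] [-7.95608463e-04  9.91182167e-01  1.32503845e-01 -9.72772976e-05] 0.08560685168125752
scene tester [([0.566, -0.207, 0.001], 0.68)]
scene port_mouth [([0.533, -0.081, 0.058], 0.88)]
scene collar_grip [([0.536, -0.095, 0.057], 0.71)]
scene plug [([0.527, -0.054, 0.058], 0.72), ([0.41, -0.068, 0.017], 0.71), ([0.605, 0.033, 0.012], 0.52)]
scene source_switch_tip [([0.57, -0.221, 0.151], 0.49)]
scene case [([0.496, 0.191, 0.002], 0.65)]
scene case_lid_hinge [([0.492, 0.261, 0.046], 0.86)]
scene case_lid_handle [([0.483, 0.338, 0.122], 0.63)]
scene wash_bottle [([0.746, -0.058, -0.002], 0.78)]
scene wipe_box [([0.336, 0.242, -0.002], 0.84)]
scene cleaver [([0.763, 0.126, 0.006], 0.63)]
top tester [([0.565, -0.206, -0.005], 0.62)]
top port_mouth [([0.53, -0.077, 0.058], 0.56)]
top collar_grip [([0.534, -0.09, 0.057], 0.8)]
top plug [([0.414, -0.071, 0.021], 0.72), ([0.524, -0.053, 0.061], 0.67), ([0.609, 0.04, 0.01], 0.62), ([0.334, 0.249, -0.003], 0.54)]
top source_switch_tip [([0.569, -0.227, 0.15], 0.4)]
top case [([0.502, 0.199, 0.005], 0.77)]
top case_lid_hinge [([0.488, 0.259, 0.046], 0.68)]
top case_lid_handle [([0.478, 0.337, 0.114], 0.59)]
top wash_bottle [([0.75, -0.056, -0.001], 0.6)]
top wipe_box [([0.335, 0.25, -0.004], 0.96)]
top cleaver []
1.2
```

View pics/scene0.png

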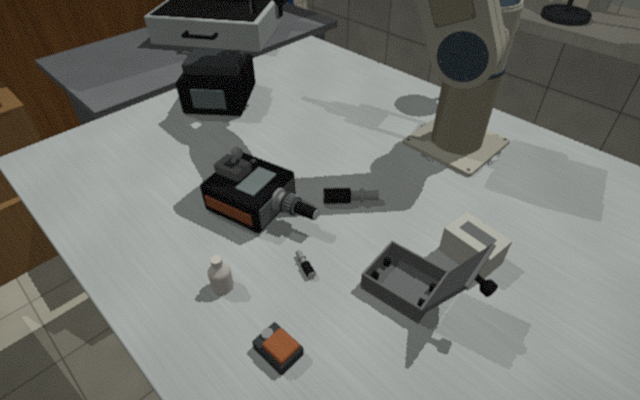

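View pics/top0.png

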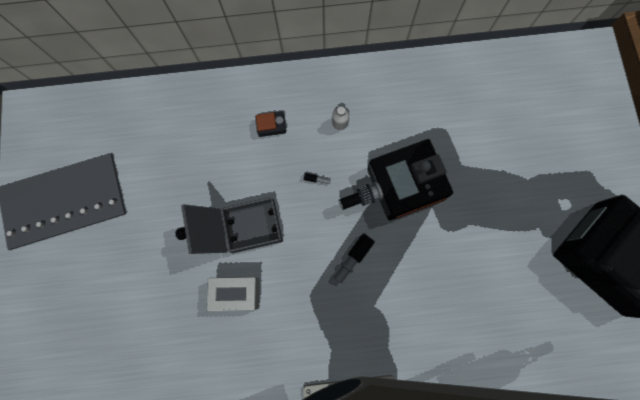

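The scene shows the real test set at about (250,190) in the scene picture, with the plug in its port at (305,208). The case is at (420,280) with its lid open, and the spare plugs are at (350,195) and (305,265). The black box at (215,80) is a look-alike. The pinpoints agree with the sizes given: tester +x ≈ (0.26,-0.965), lid ≈ 2.06 rad. I'll shut the fingers and go to the port side of the toggle.

```bash
python3 -m inch '[{"dx":0.164,"dy":-0.1},{"dx":0.164,"dy":-0.1},{"dx":0.164,"dy":-0.1},{"dx":0.164,"dy":-0.1},{"dx":0.164,"dy":-0.1},{"dx":0.164,"dy":-0.1},{"dx":0.164,"dy":-0.1},{"dx":0.164,"dy":-0.1}]' -1 40
```

```text
invalid input at $[0]: expected keys dx, dy, dz, roll
```

```bash
cat > h.py <<'E'
import numpy as np
from scipy.spatial.transform import Rotation as R
from station import sense, optics, finder, robot
def st():
    s=sense(); q=s['tcp_rot']; M=R.from_quat([q[1],q[2],q[3],q[0]]).as_matrix()
    return s,np.array(s['position']),M
def go(target):
    s,p,M=st(); d=M.T@(np.array(target)-p)
    print('pos',p.round(4),'units',(d/0.3).round(3),'len mm',round(np.linalg.norm(d)*1e3),'toolx',M[:,0].round(3),'F',np.round(s['ft_force'],1))
E
python3 - <<'E'
from h import *
go([0.559,-0.1815,0.23]); print(sense()['t'],sense()['qpos'].round(2) if hasattr(sense()['qpos'],'round') else sense()['qpos'])
E
```

```text
pos [ 0.1642 -0.603   0.2313] units [ 1.639 -1.01   0.004] len mm 578 toolx [0.965 0.263 0.   ] F [-0.1  0.4  0.3]
1.2 [-1.32  0.42  1.63  0.    1.09 -0.02]
```

```bash
python3 -m inch '[{"dx":0.16,"dy":-0.1,"dz":0,"roll":0},{"dx":0.16,"dy":-0.1,"dz":0,"roll":0},{"dx":0.16,"dy":-0.1,"dz":0,"roll":0},{"dx":0.16,"dy":-0.1,"dz":0,"roll":0},{"dx":0.16,"dy":-0.1,"dz":0,"roll":0},{"dx":0.16,"dy":-0.1,"dz":0,"roll":0},{"dx":0.16,"dy":-0.1,"dz":0,"roll":0},{"dx":0.16,"dy":-0.1,"dz":0,"roll":0}]' -1 40
python3 - <<'E'
from h import *
go([0.559,-0.1815,0.23]); print(sense()['t'],np.round(sense()['qpos'],2))
E
```

```text
t: 2.2
position: [0.4729, -0.2692, 0.2316]
tcp_rot: [0.0, 0.991, 0.132, 0.0]
ft_force: [0.8, -0.5, -0.1]
opening: -0.0
finger_force: 0.0
pos [ 0.4729 -0.2692  0.2316] units [ 0.354 -0.207  0.005] len mm 123 toolx [0.965 0.263 0.   ] F [ 0.8 -0.5 -0.1]
2.2 [-0.54  0.3   1.81 -0.    1.03  0.77]
```

```bash
python3 -m inch '[{"dx":0.177,"dy":-0.1035,"dz":0,"roll":0},{"dx":0.177,"dy":-0.1035,"dz":0,"roll":0},{"dx":0,"dy":0,"dz":0,"roll":0}]'
python3 - <<'E'
from h import *
import cv2
s,p,M=st()
f=optics.grab_frame('wrist'); cv2.imwrite('pics/w1.png',f['img'][:,:,::-1])
print(np.round(f['mount'],3).tolist())
for l in ['source_switch_tip','collar_grip','port_mouth','plug','tester']:
    print(l,[(np.round(d['point'],3).tolist(),round(d['confidence'],2)) for d in finder.pinpoint(f,l)[:3]])
E
```

```text
t: 2.58
position: [0.5605, -0.1798, 0.2314]
tcp_rot: [0.0, 0.991, 0.135, 0.001]
ft_force: [0.5, -0.3, -0.1]
opening: 0.0002
finger_force: 0.0
[[0.001, 0.966, 0.26, 0.066], [1.0, -0.001, -0.0, 0.001], [0.0, 0.26, -0.966, -0.143], [0.0, 0.0, 0.0, 1.0]]
source_switch_tip [([0.567, -0.224, 0.151], 0.69)]
collar_grip [([0.536, -0.094, 0.059], 0.68)]
port_mouth [([0.529, -0.084, 0.057], 0.95)]
plug [([0.526, -0.051, 0.06], 0.89), ([0.412, -0.069, 0.021], 0.86), ([0.606, 0.037, 0.014], 0.7)]
tester [([0.561, -0.204, 0.002], 0.89)]
```

View pics/w1.png

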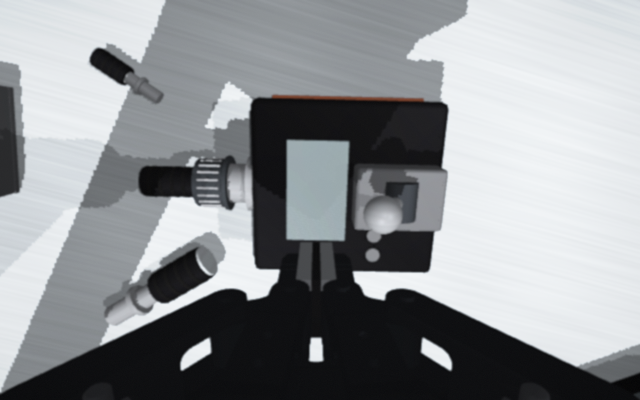

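Wrist view: the ball is at (383,215), the fingers at (317,250), and the test set's axis runs along image x, which is tool y. So I go down and push along +dy.

```bash
python3 -m inch '[{"dx":-0.01,"dy":0,"dz":0.16,"roll":0},{"dx":0,"dy":0,"dz":0.16,"roll":0},{"dx":0,"dy":0.05,"dz":0,"roll":0},{"dx":0,"dy":0.05,"dz":0,"roll":0},{"dx":0,"dy":0.04,"dz":0,"roll":0},{"dx":0,"dy":0.04,"dz":0,"roll":0},{"dx":0,"dy":0,"dz":0,"roll":0}]'
python3 -m inch '[{"dx":0,"dy":0.02,"dz":0,"roll":0},{"dx":0,"dy":0.01,"dz":0,"roll":0},{"dx":0,"dy":0,"dz":0,"roll":0}]'
python3 - <<'E'
from h import *
f=optics.grab_frame('wrist')
for l in ['source_switch_tip']:
    print(l,[(np.round(d['point'],3).tolist(),round(d['confidence'],2)) for d in finder.pinpoint(f,l)[:3]])
E
```

```text
t: 3.75
position: [0.5699, -0.2371, 0.1362]
tcp_rot: [0.001, 0.991, 0.132, 0.001]
ft_force: [-0.4, -0.1, 0.5]
opening: 0.0002
finger_force: 0.0
t: 4.12
position: [0.5704, -0.2409, 0.1352]
tcp_rot: [-0.003, 0.991, 0.133, -0.001]
ft_force: [-2.9, 16.0, 7.2]
opening: 0.0003
finger_force: 7.8
source_switch_tip [([0.579, -0.263, 0.151], 0.63), ([0.54, -0.092, 0.058], 0.45)]
```

The toggle hit its stop: 16 N, with the tip about 40 mm farther on. Now I back off, rise, go over the collar and turn a quarter.

```bash
python3 -m inch '[{"dx":0,"dy":-0.07,"dz":0,"roll":0},{"dx":0,"dy":-0.1,"dz":-0.15,"roll":0},{"dx":0,"dy":-0.15,"dz":-0.1,"roll":0},{"dx":0,"dy":-0.17,"dz":0,"roll":-0.0},{"dx":0,"dy":0,"dz":0,"roll":-0.055},{"dx":0,"dy":0,"dz":0,"roll":-0.055},{"dx":0,"dy":0,"dz":0,"roll":-0.055},{"dx":0,"dy":0,"dz":0,"roll":-0.055}]' 0.7 40
python3 -m inch '[{"dx":0,"dy":0,"dz":0,"roll":-0.055},{"dx":0,"dy":0,"dz":0,"roll":-0.055},{"dx":0,"dy":0,"dz":0,"roll":-0.055},{"dx":0,"dy":0,"dz":0,"roll":-0.055},{"dx":0,"dy":0,"dz":0,"roll":-0.06},{"dx":0,"dy":0,"dz":0,"roll":0}]'
python3 - <<'E'
from h import *
import cv2
go([0.536,-0.093,0.2])
f=optics.grab_frame('wrist'); cv2.imwrite('pics/w2.png',f['img'][:,:,::-1])
for l in ['source_switch_tip','collar_grip','port_mouth','plug','tester']:
    print(l,[(np.round(d['point'],3).tolist(),round(d['confidence'],2)) for d in finder.pinpoint(f,l)[:3]])
f=optics.grab_frame('scene')
print([(np.round(d['point'],3).tolist(),round(d['confidence'],2)) for d in finder.pinpoint(f,'source_switch_tip')[:3]])
print(sense()['t'],np.round(sense()['qpos'],2))
E
```

```text
t: 5.22
position: [0.5326, -0.1021, 0.2103]
tcp_rot: [0.0, 0.886, 0.463, -0.0]
ft_force: [0.1, 0.1, 0.4]
opening: 0.0725
finger_force: 0.0
t: 5.98
position: [0.5327, -0.1022, 0.2103]
tcp_rot: [0.0, 0.608, 0.794, -0.0]
ft_force: [-0.3, -0.1, -0.5]
opening: 0.0726
finger_force: 0.0
pos [ 0.5327 -0.1022  0.2103] units [0.027 0.019 0.034] len mm 14 toolx [-0.261  0.965 -0.   ] F [-0.3 -0.1 -0.5]
source_switch_tip []
collar_grip [([0.538, -0.093, 0.061], 0.7)]
port_mouth [([0.531, -0.078, 0.056], 0.66), ([0.54, -0.094, 0.06], 0.48)]
plug [([0.413, -0.069, 0.024], 0.89), ([0.606, 0.033, 0.009], 0.62), ([0.525, -0.053, 0.057], 0.59)]
tester [([0.562, -0.205, 0.002], 0.89)]
[([0.582, -0.263, 0.15], 0.49)]
6.375 [-0.21  0.33  1.83 -0.    0.98 -0.48]
```

View pics/w2.png

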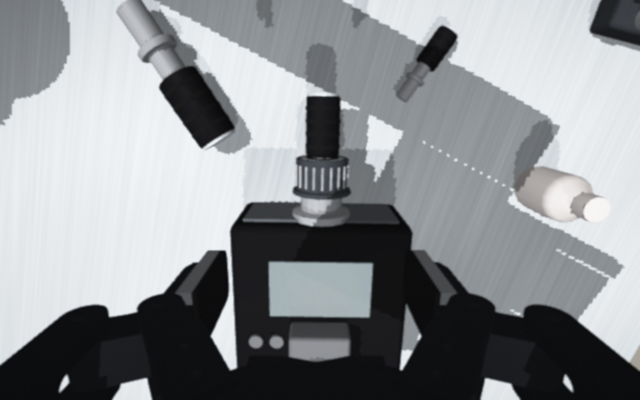

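Wrist view: the port axis runs vertically at column 322. The collar is at (322,177) with its rear rim at row 195, the plug grip is at (323,127), and the box edges are at 232 and 410. I'll check the lateral offset by rays.

```bash
cat >> h.py <<'E'
def ray(f,px,z,M,p):
    import cv2
    K=np.array(f['intrinsics']); x=(px[0]-K[0,2])/K[0,0]; y=(px[1]-K[1,2])/K[1,1]
    d=np.array([x,-y,-1.]); m=np.array(f['mount']); d=M@(m[:3,:3]@d); o=p+M@m[:3,3]
    return o+d*(z-o[2])/d[2]
E
python3 - <<'E'
from h import *
s,p,M=st(); f=optics.grab_frame('wrist'); print(np.round(f['intrinsics'],1).tolist(),[k for k in f])
for n,px,z in [('collar left',(293,177),.058),('collar right',(351,177),.058),('rimrear',(321,196),.083),('front',(322,157),.08),('plug tip',(323,97),.072),('plugL',(306,127),.058),('plugR',(340,127),.058),('boxL',(232,232),.085),('boxR',(411,232),.085)]:
    w=ray(f,px,z,M,p); print(n,w.round(4),'tool',(M.T@(w-p)*1e3).round(1))
E
```

```text
[[354.2, 0.0, 315.7], [0.0, 354.2, 201.4], [0.0, 0.0, 1.0]] ['img', 'intrinsics', 'mount', 'shot']
collar left [ 0.5129 -0.1015  0.058 ] tool [  6.2 -19.  152.3]
collar right [ 0.5605 -0.0886  0.058 ] tool [  6.2  30.3 152.3]
rimrear [ 0.5383 -0.1053  0.083 ] tool [ -4.1   4.5 127.3]
front [ 0.531  -0.0758  0.08  ] tool [ 26.3   5.2 130.3]
plug tip [ 0.5199 -0.0324  0.072 ] tool [ 71.1   5.8 138.3]
plugL [ 0.513  -0.0584  0.058 ] tool [ 47.8  -7.7 152.3]
plugR [ 0.5398 -0.0511  0.058 ] tool [ 47.8  20.2 152.3]
boxL [ 0.4769 -0.1524  0.085 ] tool [-33.5 -67.  125.3]
boxR [ 0.6159 -0.1147  0.085 ] tool [-33.4  77.  125.3]
```

```bash
python3 -m inch '[{"dx":0.038,"dy":0.0187,"dz":0,"roll":0},{"dx":0,"dy":0,"dz":0.19,"roll":0},{"dx":0,"dy":0,"dz":0.19,"roll":0},{"dx":0,"dy":0,"dz":0.1,"roll":0},{"dx":0,"dy":0,"dz":0.09,"roll":0},{"dx":0,"dy":0,"dz":0,"roll":0}]'
python3 -m inch '[{"dx":0,"dy":0,"dz":0,"roll":0},{"dx":0,"dy":0,"dz":0,"roll":0},{"dx":0,"dy":0,"dz":0,"roll":0},{"dx":0,"dy":0,"dz":0,"roll":0}]' -1 60
```

```text
t: 7.18
position: [0.5339, -0.0892, 0.0376]
tcp_rot: [-0.002, 0.608, 0.794, -0.001]
ft_force: [-0.8, 0.0, 1.1]
opening: 0.0728
finger_force: 0.0
t: 7.68
position: [0.5346, -0.0902, 0.041]
tcp_rot: [-0.0, 0.608, 0.794, -0.0]
ft_force: [-6.1, -2.3, 6.9]
opening: 0.0427
finger_force: 59.7
```

```bash
python3 -m inch '[{"dx":-0.01,"dy":0,"dz":0,"roll":0},{"dx":-0.01,"dy":0,"dz":0,"roll":0},{"dx":-0.01,"dy":0,"dz":0,"roll":0},{"dx":-0.005,"dy":0,"dz":0,"roll":0},{"dx":0,"dy":0,"dz":0,"roll":0}]'
python3 -m inch '[{"dx":-0.005,"dy":0,"dz":0,"roll":0},{"dx":0,"dy":0,"dz":0,"roll":0},{"dx":0,"dy":0,"dz":0,"roll":0},{"dx":0,"dy":0,"dz":0,"roll":0},{"dx":0,"dy":0,"dz":0,"roll":0},{"dx":0,"dy":0,"dz":0,"roll":0},{"dx":0,"dy":0,"dz":0,"roll":0}]'
python3 - <<'E'
from h import *
s,p,M=st(); f=optics.grab_frame('wrist')
import cv2; cv2.imwrite('pics/w3.png',f['img'][:,:,::-1])
print([(np.round(d['point'],3).tolist(),round(d['confidence'],2)) for d in finder.pinpoint(f,'plug')[:3]])
E
```

```text
t: 8.3
position: [0.5367, -0.0988, 0.0409]
tcp_rot: [-0.001, 0.608, 0.794, -0.0]
ft_force: [-4.7, 9.1, 9.5]
opening: 0.0428
finger_force: 59.9
t: 9.18
position: [0.537, -0.1, 0.0409]
tcp_rot: [-0.002, 0.608, 0.794, 0.0]
ft_force: [-5.5, 9.5, 9.9]
opening: 0.0423
finger_force: 59.9
[([0.413, -0.07, 0.022], 0.84), ([0.521, -0.041, 0.055], 0.63)]
```

View pics/w3.png

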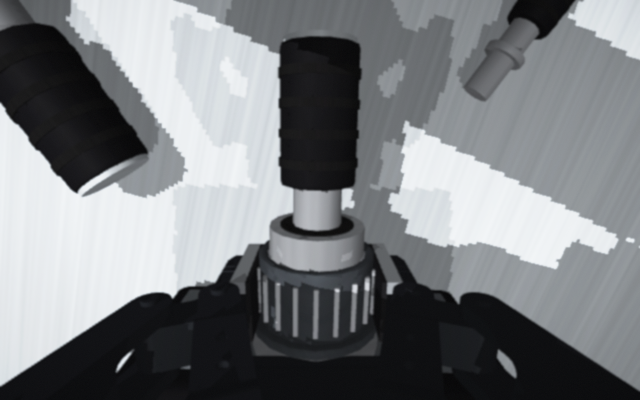

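The plug has popped out: a bare nose now shows between the grip and the port at (317,208). I'll press a little further to be sure the collar is fully back.

```bash
python3 -m inch '[{"dx":-0.01,"dy":0,"dz":0,"roll":0},{"dx":0,"dy":0,"dz":0,"roll":0},{"dx":0,"dy":0,"dz":0,"roll":0}]'
python3 - <<'E'
from h import *
s,p,M=st(); f=optics.grab_frame('wrist'); print(p.round(4),np.round(s['ft_force'],1))
for n,px,z in [('near end L',(283,183),.058),('near end R',(355,183),.058),('top near',(318,188),.07),('far',(320,38),.07)]:
    w=ray(f,px,z,M,p); print(n,w.round(4),'tool',(M.T@(w-p)*1e3).round(1))
E
```

```text
t: 9.65
position: [0.537, -0.1002, 0.0409]
tcp_rot: [-0.003, 0.608, 0.794, 0.001]
ft_force: [-6.6, 26.8, 14.4]
opening: 0.0427
finger_force: 60.2
[ 0.537  -0.1002  0.0409] [-6.6 26.8 14.4]
near end L [ 0.516  -0.0673  0.058 ] tool [ 37.3 -11.7 -16.8]
near end R [ 0.5414 -0.0604  0.058 ] tool [ 37.3  14.6 -16.9]
top near [ 0.5281 -0.0632  0.07  ] tool [ 38.2   1.  -28.9]
far [ 0.5166 -0.0188  0.07  ] tool [ 84.1   1.5 -28.6]
```

Axial force rose to about 27 N with no further motion, so the collar is at its stop. Release it and slide forward to the plug's grip.

```bash
python3 -m inch '[{"dx":0.01,"dy":0,"dz":0,"roll":0},{"dx":0,"dy":0,"dz":0,"roll":0},{"dx":0,"dy":0,"dz":0,"roll":0},{"dx":0,"dy":0,"dz":0,"roll":0}]' 0.55 40
python3 -m inch '[{"dx":0.1,"dy":0.005,"dz":0,"roll":0},{"dx":0.1,"dy":0,"dz":0,"roll":0},{"dx":0,"dy":0,"dz":0,"roll":0},{"dx":0,"dy":0,"dz":0,"roll":0}]'
python3 - <<'E'
from h import *
s,p,M=st(); f=optics.grab_frame('wrist'); 
c=np.array([.5233,-.0411,.058]); print('plug centre in tool',M.T@(c-p)*1e3)
for d in finder.pinpoint(f,'plug')[:3]: print((M.T@(np.array(d['point'])-p)*1e3).round(1),d['confidence'])
E
```

```text
t: 10.2
position: [0.5387, -0.102, 0.0397]
tcp_rot: [0.0, 0.608, 0.794, 0.0]
ft_force: [-0.0, -0.3, 0.4]
opening: 0.0663
finger_force: 0.0
t: 10.7
position: [0.5247, -0.0438, 0.0394]
tcp_rot: [0.0, 0.608, 0.794, 0.0]
ft_force: [0.1, 0.3, 0.3]
opening: 0.0659
finger_force: 0.0
plug centre in tool [  2.99103852  -0.59940004 -18.57982874]
[  2.2  -1.  -15.4] 0.71
[   4.2 -114.7   20.1] 0.69
[55.3 98.6 29.2] 0.6
```

```bash
python3 -m inch '[{"dx":0.009,"dy":-0.002,"dz":0,"roll":0},{"dx":0,"dy":0,"dz":0,"roll":0},{"dx":0,"dy":0,"dz":0,"roll":0},{"dx":0,"dy":0,"dz":0,"roll":0},{"dx":0,"dy":0,"dz":0,"roll":0},{"dx":0,"dy":0,"dz":0,"roll":0}]' -1 40
python3 -m inch '[{"dx":0.03,"dy":0,"dz":0,"roll":0},{"dx":0.05,"dy":0,"dz":0,"roll":0},{"dx":0.07,"dy":0,"dz":0,"roll":0},{"dx":0.08,"dy":0,"dz":0,"roll":0},{"dx":0,"dy":0,"dz":-0.15,"roll":0},{"dx":0,"dy":0,"dz":-0.2,"roll":0},{"dx":0,"dy":0,"dz":-0.2,"roll":0},{"dx":0,"dy":0,"dz":0,"roll":0}]'
python3 - <<'E'
from h import *
import cv2
f=optics.grab_frame('top'); g=optics.grab_frame('scene')
for q in (f,g):
  for l in ['case','case_lid_hinge','case_lid_handle','source_switch_tip','plug']:
    print(l,[(np.round(d['point'],3).tolist(),round(d['confidence'],2)) for d in finder.pinpoint(q,l)[:3]])
s,p,M=st()
w=optics.grab_frame('wrist'); cv2.imwrite('pics/w4.png',w['img'][:,:,::-1])
for l in ['case','case_lid_hinge','plug']: print(l,[(np.round(d['point'],3).tolist(),round(d['confidence'],2)) for d in finder.pinpoint(w,l)[:3]])
E
```

```text
t: 11.55
position: [0.5228, -0.041, 0.0393]
tcp_rot: [-0.0, 0.608, 0.794, -0.0]
ft_force: [-1.1, -3.7, 0.8]
opening: 0.0268
finger_force: 39.1
t: 12.55
position: [0.5075, 0.027, 0.2088]
tcp_rot: [0.004, 0.607, 0.795, 0.003]
ft_force: [0.3, 0.1, -2.1]
opening: 0.0265
finger_force: 39.9
case [([0.501, 0.199, 0.003], 0.79)]
case_lid_hinge [([0.49, 0.261, 0.047], 0.69)]
case_lid_handle [([0.482, 0.336, 0.116], 0.95)]
source_switch_tip [([0.581, -0.266, 0.147], 0.61)]
plug []
case [([0.495, 0.193, -0.001], 0.83), ([0.335, 0.245, -0.002], 0.29)]
case_lid_hinge []
case_lid_handle [([0.48, 0.338, 0.122], 0.55)]
source_switch_tip [([0.584, -0.264, 0.149], 0.45)]
plug [([0.605, 0.035, 0.011], 0.71), ([0.409, -0.067, 0.021], 0.68), ([0.506, 0.026, 0.222], 0.6)]
case [([0.75, -0.062, 0.0], 0.55)]
case_lid_hinge []
plug [([0.411, -0.071, 0.023], 0.79), ([0.611, 0.036, 0.01], 0.65), ([0.509, 0.03, 0.22], 0.61)]
```

View pics/w4.png

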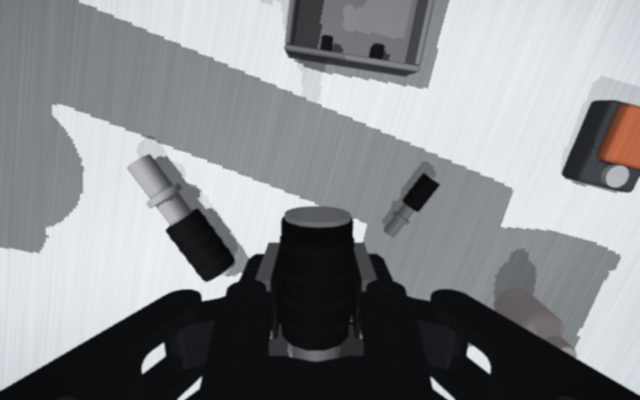

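The plug is held. The case's near rim runs from (288,50) to (418,72), so it is turned a little against the tool. I move closer and look once more.

```bash
python3 -m inch '[{"dx":0.13,"dy":0,"dz":0,"roll":0.045},{"dx":0.1,"dy":0,"dz":0,"roll":0},{"dx":0,"dy":0,"dz":0,"roll":0},{"dx":0,"dy":0,"dz":0,"roll":0}]'
python3 - <<'E'
from h import *
import cv2
s,p,M=st(); print(p,M[:,0])
w=optics.grab_frame('wrist'); cv2.imwrite('pics/w5.png',w['img'][:,:,::-1])
for l in ['case','case_lid_hinge','case_lid_handle']: print(l,[(np.round(d['point'],3).tolist(),round(d['confidence'],2)) for d in finder.pinpoint(w,l)[:3]])
E
```

```text
t: 13.85
position: [0.491, 0.0929, 0.2044]
tcp_rot: [0.0, 0.662, 0.75, -0.0]
ft_force: [0.2, -0.6, -2.3]
opening: 0.0266
finger_force: 39.8
[0.49102032 0.0928839  0.20438224] [-1.23686006e-01  9.92321372e-01 -2.57707248e-04]
case [([0.498, 0.192, 0.004], 0.93)]
case_lid_hinge []
case_lid_handle []
```

View pics/w5.png

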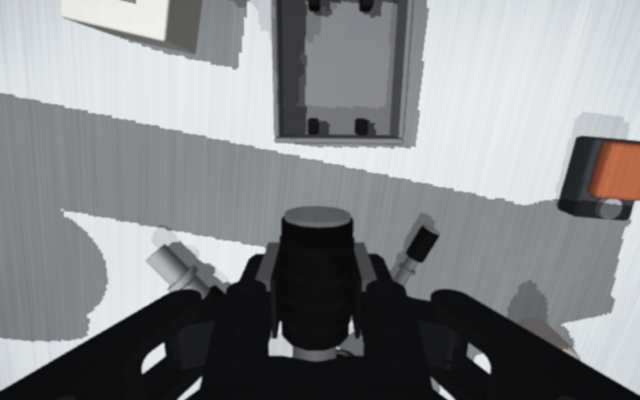

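The case now sits upright in the picture: near blocks at (314,127) and (362,127), far blocks at (314,3) and (366,3), near rim at row about 140.

Run:
```python
from h import *
s,p,M=st(); f=optics.grab_frame('wrist')
g=f['img'].mean(2).astype(int)
for r in (60,100,122,127): print(r,g[r,268:420:2].tolist())
for n,px,z in [('nearL',(314,127),.022),('nearR',(362,127),.022),('farL',(314,3),.022),('farR',(366,3),.022),('rimL',(276,138),.045),('rimR',(404,138),.045),('outL far',(275,20),.045),('outR far',(412,20),.045),('outL near',(277,130),.045),('outR near',(405,130),.045)]:
    w=ray(f,px,z,M,p); print(n,w.round(4),'tool',(M.T@(w-p)*1e3).round(1))
```

```text
60 [230, 232, 175, 117, 95, 53, 41, 50, 58, 58, 59, 59, 59, 58, 58, 61, 70, 75, 76, 94, 136, 139, 138, 138, 139, 139, 138, 139, 138, 138, 138, 139, 138, 138, 139, 138, 138, 138, 138, 138, 137, 138, 137, 137, 137, 136, 136, 137, 137, 136, 136, 136, 135, 136, 136, 136, 135, 136, 136, 135, 132, 117, 113, 83, 70, 69, 70, 77, 121, 134, 112, 130, 136, 138, 138, 138]
100 [234, 234, 222, 148, 118, 69, 42, 45, 57, 58, 58, 59, 58, 58, 58, 70, 77, 78, 95, 138, 140, 140, 139, 140, 140, 140, 140, 140, 139, 140, 140, 141, 140, 140, 139, 139, 139, 138, 138, 138, 138, 138, 138, 138, 137, 137, 137, 137, 137, 137, 137, 137, 137, 137, 137, 138, 137, 137, 136, 122, 116, 110, 77, 71, 71, 72, 92, 134, 127, 119, 141, 143, 142, 142, 141, 176]
122 [235, 232, 228, 159, 133, 96, 47, 44, 56, 58, 59, 59, 57, 57, 57, 57, 58, 57, 59, 90, 48, 24, 25, 26, 23, 42, 62, 57, 57, 71, 101, 113, 117, 118, 117, 117, 118, 118, 118, 118, 117, 117, 118, 91, 27, 24, 27, 24, 23, 22, 47, 70, 75, 86, 114, 116, 116, 115, 116, 116, 115, 87, 70, 71, 71, 81, 128, 134, 117, 141, 142, 142, 142, 146, 146, 177]
127 [234, 233, 226, 154, 13
[... 165 characters left out ...]
, 83, 24, 22, 23, 24, 22, 22, 46, 56, 57, 98, 116, 116, 116, 116, 115, 116, 113, 84, 71, 72, 71, 88, 133, 129, 118, 142, 141, 141, 143, 147, 148, 219]
nearL [0.4844 0.1381 0.022 ] tool [ 46.2  -1.1 182.3]
nearR [0.5273 0.1435 0.022 ] tool [ 46.2  42.2 182.3]
farL [0.4721 0.238  0.022 ] tool [146.8  -1.  182.3]
farR [0.5148 0.2433 0.022 ] tool [146.8  42.  182.3]
rimL [0.4536 0.1264 0.045 ] tool [ 38.3 -33.1 159.3]
rimR [0.5609 0.1397 0.045 ] tool [ 38.4  75.  159.3]
outL far [0.4443 0.2167 0.045 ] tool [129.  -31.3 159.3]
outR far [0.55   0.2298 0.045 ] tool [129.1  75.3 159.3]
outL near [0.4538 0.1332 0.045 ] tool [ 45.  -32.  159.3]
outR near [0.5604 0.1464 0.045 ] tool [ 45.1  75.5 159.3]
```

Run:
```python
from h import *
s,p,M=st(); f=optics.grab_frame('wrist')
g=f['img'].mean(2).astype(int)
print('c361',g[105:150,361].tolist()); print('c361top',g[0:18,366].tolist()); print('c340',g[105:150,340].tolist())
print('tail c318',g[198:235,318].tolist())
for r in (206,228):
  for z in (.014,-.014): print(r,z,(M.T@(ray(f,(318,r),p[2]+.0187+z,M,p)-p)*1e3).round(1))
```

```text
c361 [131, 122, 117, 117, 117, 117, 118, 117, 117, 118, 118, 115, 100, 61, 30, 24, 26, 25, 23, 23, 23, 24, 23, 24, 22, 22, 22, 21, 22, 32, 49, 58, 78, 110, 131, 138, 135, 121, 117, 135, 163, 201, 229, 235, 234]
c361top [24, 24, 24, 23, 19, 17, 13, 9, 10, 11, 19, 42, 68, 95, 121, 132, 133, 133]
c340 [132, 123, 118, 117, 117, 117, 117, 117, 117, 118, 117, 117, 117, 117, 118, 117, 118, 117, 117, 117, 118, 117, 117, 117, 117, 117, 117, 116, 105, 80, 59, 58, 79, 114, 134, 140, 134, 120, 119, 135, 145, 153, 188, 228, 236]
tail c318 [141, 140, 140, 140, 141, 141, 139, 130, 109, 93, 89, 89, 90, 89, 89, 89, 90, 90, 90, 90, 90, 90, 90, 92, 98, 107, 110, 109, 100, 74, 37, 13, 11, 11, 10, 9, 11]
206 0.014 [ 33.1   1.2 -32.7]
206 -0.014 [25.2  1.4 -4.7]
228 0.014 [ 25.5   1.2 -32.7]
228 -0.014 [15.7  1.4 -4.7]
```

Run:
```python
import cv2
a=cv2.imread('pics/w1.png').mean(2).astype(int); b=cv2.imread('pics/w5.png').mean(2).astype(int); c=cv2.imread('pics/w4.png').mean(2).astype(int)
for x in (303,306,328,331): print('w1',x,a[232:256,x].tolist())
for x in (268,271,274,362,366): print('w5',x,b[232:256,x].tolist(),'w4',c[232:256,x].tolist())
```

```text
w1 303 [177, 177, 175, 176, 176, 176, 170, 138, 80, 48, 59, 72, 75, 75, 75, 75, 75, 75, 74, 75, 75, 74, 75, 74]
w1 306 [175, 177, 176, 177, 176, 176, 175, 154, 93, 49, 60, 72, 74, 76, 75, 75, 75, 75, 74, 76, 75, 75, 75, 74]
w1 328 [174, 173, 173, 173, 172, 173, 174, 157, 109, 62, 60, 72, 74, 76, 74, 74, 74, 74, 76, 75, 75, 75, 75, 75]
w1 331 [172, 172, 172, 171, 172, 173, 173, 158, 113, 63, 54, 64, 68, 69, 69, 71, 70, 72, 73, 74, 74, 75, 74, 74]
w5 268 [146, 145, 145, 146, 145, 145, 145, 144, 144, 137, 119, 98, 84, 76, 73, 70, 69, 69, 68, 68, 68, 69, 68, 67] w4 [236, 236, 236, 236, 236, 236, 236, 236, 236, 229, 200, 153, 117, 97, 86, 76, 70, 69, 68, 68, 69, 69, 69, 69]
w5 271 [144, 144, 144, 143, 143, 144, 144, 143, 142, 132, 106, 80, 69, 68, 69, 69, 68, 68, 69, 69, 68, 69, 67, 69] w4 [235, 235, 235, 234, 234, 234, 233, 232, 232, 218, 168, 102, 70, 68, 68, 69, 69, 69, 68, 69, 69, 69, 69, 69]
w5 274 [140, 140, 140, 140, 140, 139, 140, 140, 140, 129, 104, 80, 68, 68, 69, 68, 68, 68, 68, 69, 69, 69, 69, 68] w4 [232, 232, 232, 232, 231, 232, 231, 231, 231, 217, 166, 101, 71, 68, 68, 68, 70, 69, 69, 69, 69, 70, 68, 69]
w5 362 [141, 141, 141, 141, 141, 141, 140, 140, 140, 128, 104, 79, 69, 68, 69, 68, 68, 68, 68, 69, 69, 69, 68, 68] w4 [232, 232, 232, 232, 231, 227, 226, 226, 217, 186, 136, 88, 69, 68, 69, 68, 69, 69, 70, 69, 69, 68, 70, 69]
w5 366 [136, 136, 136, 137, 136, 137, 136, 136, 138, 138, 138, 135, 134, 131, 126, 121, 113, 104, 96, 88, 78, 73, 69, 67] w4 [149, 142, 140, 139, 139, 139, 139, 140, 140, 141, 141, 140, 139, 136, 129, 125, 117, 106, 99, 89, 80, 73, 69, 68]
```

```bash
python3 -m inch '[{"dx":0.14,"dy":0.022,"dz":0,"roll":0},{"dx":0.14,"dy":0.022,"dz":0,"roll":0},{"dx":0.129,"dy":0.021,"dz":0,"roll":0},{"dx":0,"dy":0,"dz":0,"roll":0},{"dx":0,"dy":0,"dz":0,"roll":0}]'
python3 - <<'E'
from h import *
s,p,M=st(); print(p.round(4),M[:,0].round(3),'rel start',(M.T@(p-np.array([.49102,.09288,.2044]))*1e3).round(1))
w=optics.grab_frame('scene')
for l in ['case_lid_handle','case_lid_hinge','plug','case']: print(l,[(np.round(d['point'],3).tolist(),round(d['confidence'],2)) for d in finder.pinpoint(w,l)[:3]])
E
```

```text
t: 14.78
position: [0.495, 0.2168, 0.2041]
tcp_rot: [-0.0, 0.662, 0.749, -0.0]
ft_force: [0.2, -0.0, -1.2]
opening: 0.0269
finger_force: 39.8
[0.495  0.2168 0.2041] [-0.123  0.992 -0.   ] rel start [122.5  19.2   0.3]
case_lid_handle [([0.483, 0.338, 0.125], 0.8)]
case_lid_hinge [([0.491, 0.258, 0.046], 0.7), ([0.763, 0.126, 0.003], 0.38)]
plug [([0.407, -0.068, 0.017], 0.95), ([0.495, 0.219, 0.221], 0.71), ([0.608, 0.035, 0.014], 0.57)]
case [([0.497, 0.19, 0.0], 0.75)]
```

```bash
python3 -m inch '[{"dx":0,"dy":0,"dz":0.16,"roll":0},{"dx":0,"dy":0,"dz":0.16,"roll":0},{"dx":0,"dy":0,"dz":0.12,"roll":0},{"dx":0,"dy":0,"dz":0.08,"roll":0},{"dx":0,"dy":0,"dz":0.05,"roll":0},{"dx":0,"dy":0,"dz":0,"roll":0}]'
python3 -m inch '[{"dx":0,"dy":0,"dz":0.02,"roll":0},{"dx":0,"dy":0,"dz":0.02,"roll":0},{"dx":0,"dy":0,"dz":0.02,"roll":0},{"dx":0,"dy":0,"dz":0.01,"roll":0},{"dx":0,"dy":0,"dz":0,"roll":0}]'
```

```text
t: 15.78
position: [0.4949, 0.2169, 0.0327]
tcp_rot: [-0.0, 0.662, 0.749, -0.001]
ft_force: [0.0, -0.7, -2.3]
opening: 0.0271
finger_force: 39.8
t: 16.4
position: [0.495, 0.2173, 0.0121]
tcp_rot: [-0.0, 0.662, 0.749, -0.0]
ft_force: [-0.6, 0.5, -1.0]
opening: 0.0267
finger_force: 39.8
```

```bash
python3 -m inch '[{"dx":0,"dy":0,"dz":0.01,"roll":0},{"dx":0,"dy":0,"dz":0.01,"roll":0},{"dx":0,"dy":0,"dz":0,"roll":0}]'
python3 -m inch '[{"dx":0,"dy":0,"dz":0.005,"roll":0},{"dx":0,"dy":0,"dz":0.005,"roll":0},{"dx":0,"dy":0,"dz":0,"roll":0}]'
```

```text
t: 16.77
position: [0.495, 0.2172, 0.0061]
tcp_rot: [-0.0, 0.662, 0.749, -0.0]
ft_force: [0.2, -0.4, -0.9]
opening: 0.0272
finger_force: 39.8
t: 17.15
position: [0.4953, 0.2174, 0.0048]
tcp_rot: [0.0, 0.662, 0.749, 0.0]
ft_force: [-4.9, -1.9, 16.9]
opening: 0.0264
finger_force: 50.1
```

The fingertips have reached the case floor (17 N, with a limit of 40 N). The plug is a few mm above the floor, so I'll loosen gradually to let it slide down instead of dropping.

```bash
N='{"dx":0,"dy":0,"dz":0,"roll":0}'
python3 -m inch '[{"dx":0,"dy":0,"dz":-0.004,"roll":0},{"dx":0,"dy":0,"dz":0,"roll":0}]' -1 20
python3 -m inch '[{"dx":0,"dy":0,"dz":0,"roll":0},{"dx":0,"dy":0,"dz":0,"roll":0}]' -0.37 20
python3 -m inch '[{"dx":0,"dy":0,"dz":0,"roll":0},{"dx":0,"dy":0,"dz":0,"roll":0}]' -0.355 20
python3 -m inch '[{"dx":0,"dy":0,"dz":0,"roll":0},{"dx":0,"dy":0,"dz":0,"roll":0}]' -0.345 20
python3 -m inch '[{"dx":0,"dy":0,"dz":0,"roll":0},{"dx":0,"dy":0,"dz":0,"roll":0}]' -0.335 20
```

```text
t: 17.4
position: [0.4955, 0.2174, 0.0049]
tcp_rot: [0.0, 0.662, 0.749, 0.0]
ft_force: [-1.6, -0.5, 7.5]
opening: 0.0265
finger_force: 44.0
t: 17.65
position: [0.4955, 0.2174, 0.0049]
tcp_rot: [0.0, 0.662, 0.749, 0.0]
ft_force: [-0.6, -1.1, 6.4]
opening: 0.027
finger_force: 35.5
t: 17.9
position: [0.4956, 0.2174, 0.0048]
tcp_rot: [0.0, 0.662, 0.749, 0.0]
ft_force: [-0.8, -1.1, 4.8]
opening: 0.0278
finger_force: 16.6
t: 18.15
position: [0.4956, 0.2175, 0.0048]
tcp_rot: [0.0, 0.662, 0.749, 0.0]
ft_force: [-0.4, -0.5, 5.3]
opening: 0.028
finger_force: 3.3
t: 18.4
position: [0.4957, 0.2175, 0.0047]
tcp_rot: [0.0, 0.662, 0.749, 0.0]
ft_force: [1.2, 0.5, 6.1]
opening: 0.0283
finger_force: 2.6
```

```bash
python3 -m inch '[{"dx":0,"dy":0,"dz":-0.003,"roll":0},{"dx":0,"dy":0,"dz":0,"roll":0},{"dx":0,"dy":0,"dz":0,"roll":0}]' 0.0
python3 -m inch '[{"dx":0,"dy":0,"dz":-0.03,"roll":0},{"dx":0,"dy":0,"dz":-0.1,"roll":0},{"dx":0,"dy":0,"dz":-0.2,"roll":0},{"dx":-0.1,"dy":0,"dz":-0.18,"roll":0},{"dx":-0.18,"dy":0,"dz":0,"roll":0},{"dx":-0.18,"dy":0,"dz":0,"roll":0},{"dx":-0.1,"dy":0,"dz":0,"roll":0},{"dx":0,"dy":0,"dz":0,"roll":0}]'
python3 - <<'E'
from h import *
import cv2
s,p,M=st(); print(p,M[:,0])
w=optics.grab_frame('wrist'); cv2.imwrite('pics/w6.png',w['img'][:,:,::-1])
for l in ['case','plug']: print(l,[(np.round(d['point'],3).tolist(),round(d['confidence'],2)) for d in finder.pinpoint(w,l)[:4]])
E
```

```text
t: 18.77
position: [0.4949, 0.2172, 0.0052]
tcp_rot: [-0.0, 0.662, 0.749, -0.0]
ft_force: [0.2, 0.1, -1.1]
opening: 0.0429
finger_force: 0.0
t: 19.77
position: [0.516, 0.0489, 0.159]
tcp_rot: [0.0, 0.663, 0.748, 0.0]
ft_force: [0.6, 1.0, 0.0]
opening: 0.0424
finger_force: 0.0
[0.51600833 0.04891019 0.15903783] [-1.19851753e-01  9.92791798e-01 -6.04670661e-05]
case []
plug [([0.408, -0.069, 0.022], 0.73), ([0.607, 0.034, 0.011], 0.65)]
```

View pics/w6.png

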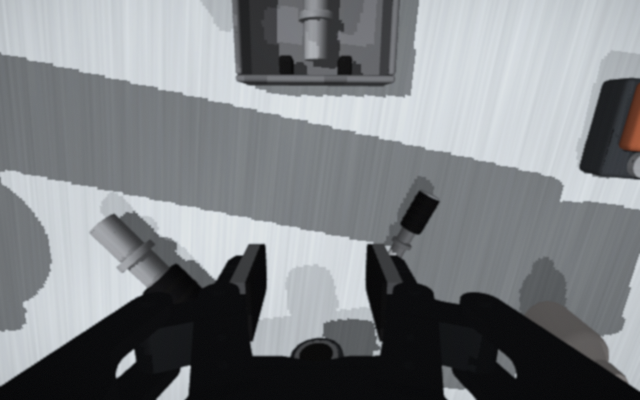

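The nose end lies at (315,60) between the blocks at (286,65) and (345,65), so the plug is down in the lane. For the lid, I shut the fingers, go over and behind it beside the knob, and push it round its arc.

```bash
python3 -m inch '[{"dx":0,"dy":0,"dz":-0.17,"roll":0},{"dx":0,"dy":0,"dz":-0.17,"roll":0},{"dx":0.17,"dy":0.021,"dz":0,"roll":0},{"dx":0.17,"dy":0.021,"dz":0,"roll":0},{"dx":0.17,"dy":0.021,"dz":0,"roll":0},{"dx":0.17,"dy":0.021,"dz":0,"roll":0},{"dx":0.17,"dy":0.021,"dz":0,"roll":0},{"dx":0.17,"dy":0.021,"dz":0,"roll":0}]' -1 40
python3 - <<'E'
from h import *
cs=np.array([-.1237,.9923,0]); cy=np.array([.9923,.1237,0]); H=np.array([.491,.2589,.0455])
s,p,M=st(); print('s,lat,z',((p-H)@cs*1e3).round(1),((p-H)@cy*1e3).round(1),p[2],M[:,0].round(3))
go([.5167,.3599,.14])
w=optics.grab_frame('scene')
print([(np.round(d['point'],3).tolist(),round(d['confidence'],2)) for d in finder.pinpoint(w,'case_lid_handle')[:2]])
E
```

```text
t: 20.92
position: [0.5144, 0.362, 0.2604]
tcp_rot: [-0.0, 0.661, 0.75, -0.0]
ft_force: [-0.4, -1.0, -0.4]
opening: 0.0003
finger_force: 0.0
s,lat,z 99.4 36.0 0.2603743070883815 [-0.125  0.992 -0.   ]
pos [0.5144 0.362  0.2604] units [-0.008  0.007  0.401] len mm 120 toolx [-0.125  0.992 -0.   ] F [-0.4 -1.  -0.4]
[([0.481, 0.339, 0.125], 0.87)]
```

```bash
python3 -m inch '[{"dx":0,"dy":0.007,"dz":0.2,"roll":0},{"dx":0,"dy":0,"dz":0.2,"roll":0},{"dx":-0.05,"dy":0,"dz":0,"roll":0},{"dx":-0.06,"dy":0,"dz":0,"roll":0},{"dx":-0.06,"dy":0,"dz":0,"roll":0},{"dx":-0.06,"dy":0,"dz":0,"roll":0},{"dx":-0.04,"dy":0,"dz":-0.01,"roll":0},{"dx":0,"dy":0,"dz":0,"roll":0}]'
python3 - <<'E'
from h import *
cs=np.array([-.1237,.9923,0]); cy=np.array([.9923,.1237,0]); H=np.array([.491,.2589,.0455])
s,p,M=st(); print('s,lat,z',((p-H)@cs*1e3).round(1),((p-H)@cy*1e3).round(1),p[2],M[:,0].round(3))
for n in ('scene','top'):
  w=optics.grab_frame(n)
  for d in finder.pinpoint(w,'case_lid_handle')[:2]:
    q=d['point']-H; print(((q@cs)*1e3).round(),(q[2]*1e3).round(),'a',round(np.pi-np.arctan2(q[2],q@cs)-.406,2),d['confidence'])
E
```

```text
t: 22.02
position: [0.5281, 0.2776, 0.1441]
tcp_rot: [0.0, 0.663, 0.749, 0.0]
ft_force: [-0.0, 0.4, -0.0]
opening: 0.0003
finger_force: 0.0
s,lat,z 13.9 39.2 0.14409995927199365 [-0.122  0.993 -0.   ]
37.0 108.0 a 1.49 0.8
```

```bash
python3 -m inch '[{"dx":-0.057,"dy":0,"dz":0,"roll":0},{"dx":-0.057,"dy":0,"dz":-0.007,"roll":0},{"dx":-0.06,"dy":0,"dz":0.033,"roll":0},{"dx":-0.06,"dy":0,"dz":0.033,"roll":0},{"dx":-0.05,"dy":0,"dz":0.05,"roll":0},{"dx":-0.04,"dy":0,"dz":0.057,"roll":0},{"dx":0,"dy":0,"dz":0,"roll":0}]'
python3 - <<'E'
from h import *
cs=np.array([-.1237,.9923,0]); cy=np.array([.9923,.1237,0]); H=np.array([.491,.2589,.0455])
s,p,M=st(); print('s,lat,z',((p-H)@cs*1e3).round(1),((p-H)@cy*1e3).round(1),p[2],s['ft_force'])
for n in ('scene','top'):
  w=optics.grab_frame(n)
  for d in finder.pinpoint(w,'case_lid_handle')[:2]:
    q=d['point']-H; print(((q@cs)*1e3).round(),(q[2]*1e3).round(),'a',round(np.pi-np.arctan2(q[2],q@cs)-.406,2),d['confidence'])
E
```

```text
t: 23.1
position: [0.5384, 0.1809, 0.0915]
tcp_rot: [-0.001, 0.663, 0.749, -0.002]
ft_force: [0.5, 0.7, -0.1]
opening: 0.0002
finger_force: 0.0
s,lat,z -83.3 37.4 0.09145336191049366 [ 0.52827771  0.65973508 -0.06560646]
-77.0 77.0 a 0.38 0.92
```

```bash
python3 -m inch '[{"dx":-0.02,"dy":0,"dz":0.05,"roll":0},{"dx":-0.01,"dy":0,"dz":0.05,"roll":0},{"dx":0,"dy":0,"dz":0.02,"roll":0},{"dx":0,"dy":0,"dz":0.008,"roll":0},{"dx":0,"dy":0,"dz":0,"roll":0}]'
python3 -m inch '[{"dx":0,"dy":0,"dz":0.006,"roll":0},{"dx":0,"dy":0,"dz":0,"roll":0},{"dx":0,"dy":0,"dz":0,"roll":0}]'
```

```text
t: 23.92
position: [0.5407, 0.1734, 0.055]
tcp_rot: [-0.0, 0.662, 0.749, -0.0]
ft_force: [0.2, 0.1, 0.1]
opening: -0.0001
finger_force: 0.0
t: 24.3
position: [0.5409, 0.1735, 0.0536]
tcp_rot: [0.0, 0.662, 0.749, 0.0]
ft_force: [0.8, -0.0, -0.3]
opening: 0.0005
finger_force: 0.2
```

```bash
python3 -m inch '[{"dx":0,"dy":0,"dz":0.005,"roll":0},{"dx":0,"dy":0,"dz":0.004,"roll":0},{"dx":0,"dy":0,"dz":0,"roll":0},{"dx":0,"dy":0,"dz":0,"roll":0}]'
```

```text
t: 24.8
position: [0.5411, 0.1735, 0.0532]
tcp_rot: [0.0, 0.662, 0.749, 0.0]
ft_force: [-8.0, -1.5, 25.0]
opening: 0.0006
finger_force: 12.8
```

Firm stop at z = 0.0532, the expected lid top of 0.0535, with 25 N: the lid is shut. I rise clear and check everything.

```bash
python3 -m inch '[{"dx":0,"dy":0,"dz":-0.1,"roll":0},{"dx":0,"dy":0,"dz":-0.2,"roll":0},{"dx":0,"dy":0,"dz":-0.2,"roll":0},{"dx":-0.2,"dy":0,"dz":0,"roll":0},{"dx":-0.2,"dy":0,"dz":0,"roll":0},{"dx":0,"dy":0,"dz":0,"roll":0},{"dx":0,"dy":0,"dz":0,"roll":0}]'
python3 - <<'E'
from h import *
import cv2
H=np.array([.491,.2589,.0455])
for n in ('scene','wrist'):
  w=optics.grab_frame(n); cv2.imwrite(f'pics/{n}9.png',w['img'][:,:,::-1])
  for l in ['case_lid_handle','source_switch_tip','plug','wash_bottle','wipe_box','cleaver']:
    print(n,l,[(np.round(d['point'],3).tolist(),round(d['confidence'],2)) for d in finder.pinpoint(w,l)[:3]])
E
```

```text
t: 25.68
position: [0.5555, 0.0543, 0.2007]
tcp_rot: [-0.0, 0.663, 0.749, 0.0]
ft_force: [0.3, -0.5, -0.9]
opening: 0.0001
finger_force: 0.0
scene case_lid_handle [([0.502, 0.16, 0.093], 0.98), ([0.748, -0.062, -0.004], 0.5)]
scene source_switch_tip [([0.58, -0.268, 0.146], 0.44)]
scene plug [([0.607, 0.034, 0.013], 0.82), ([0.41, -0.068, 0.019], 0.67)]
scene wash_bottle [([0.749, -0.057, -0.003], 0.64), ([0.497, 0.195, -0.0], 0.55)]
scene wipe_box [([0.335, 0.246, -0.004], 0.88)]
scene cleaver [([0.763, 0.126, 0.002], 0.7), ([0.336, 0.245, -0.0], 0.48)]
wrist case_lid_handle [([0.504, 0.16, 0.09], 0.94)]
wrist source_switch_tip []
wrist plug [([0.411, -0.072, 0.025], 0.84), ([0.608, 0.033, 0.01], 0.65)]
wrist wash_bottle [([0.751, -0.06, -0.002], 0.74)]
wrist wipe_box []
wrist cleaver [([0.762, 0.129, 0.003], 0.72)]
```

View pics/scene9.png

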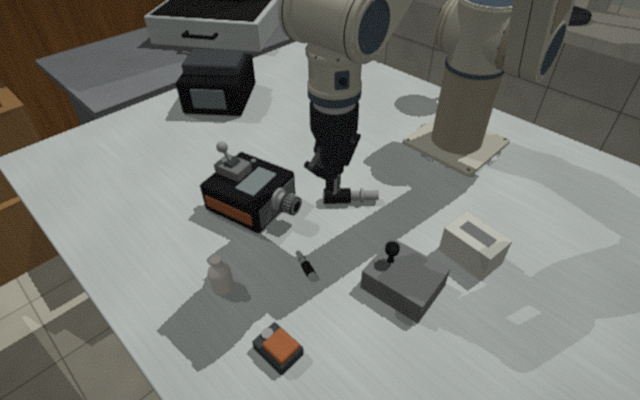

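The lid is flat on the case at (405,280) and the switch at (223,148) leans away from the port, which is now empty at (290,205). The bystanders and spare plugs have not moved, so I hand in.

```bash
python3 -c "
from station import order; print(order.job_done())"
```

```text
the job is handed in; nothing more can be done
None
```

I handed the job in at about 26 s: the switch was turned off first, then the plug was released, drawn out and eased onto the case floor between the blocks, and the lid was pressed fully shut; the last picture shows the other bench items unmoved.

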